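# Hold the reference filter in the colorimeter slot

### The arm

A 7-joint arm with a two-finger parallel gripper is mounted at the origin on a cart in front of the work surface, level with it; the furniture and walls round the work are solid. World frame = base frame: x ahead of the robot, y to its left, z up, the work surface at z = 0. Lengths are in m, angles in degrees, forces in N, time in s.
With the tool pointing down it reaches from about 0.425 to 0.975 m from the base axis. Payload 16.7 kg.
Tool frame: the origin (TCP) lies midway between the tips of the shut fingers; the grasp point (between the pads) lies 19 mm behind it (grip_depth is the z of the grasp point in the tool frame, in m); z points along the fingers, y is the line along which they close (so a half turn about z gives the same grasp; the last joint's range is limited). The gripper opens to 85 mm and grips with 20 to 120 N. Pads are 22 mm wide; open, the fingers measure 114 mm over their backs; the gripper's body (76 mm by 85 mm) begins 54 mm behind the grasp point. The pads swing forward as they close: fully open they stand 13 mm farther back than shut.
Start: joints at [-84.139, 24.414, 4.234, 92.017, -1.954, 63.644, -3.845], TCP at [0.168, 0.654, 0.231] pointing down, gripper open.
Joint ranges: [-163.25, 163.25], [-28.42, 122.38], [-70.27, 78.77], [12.13, 141.07], [-58.53, 238.53], [9.26, 117.41], [-156.51, 156.51]. Speed limits (degrees/s): [108.29, 108.29, 136.94, 136.94, 172.46, 172.46, 172.46].

### API

Orientations are given as [roll, pitch, yaw] about the fixed x, y, z axes, in that order (R = Rz(yaw) Ry(pitch) Rx(roll)).
In Python, from workcell import * gives the robot as it stands.
- The arm moves only by the tool drive_tool, never from a script. Its argument "increments" is a list of rows, each a list of 2 entries, a list of its own where there are three numbers: the shift along the tool's x, y, z in m, then the turn about the tool's z in rad. In form: [[[tx, ty, tz], spin], ...]. A call has 1 to 12 rows; each row shifts and turns the commanded pose from where the row before left it, along the tool's axes as they then stand; what a row does not reach is not made up. A row lasts 1/10 s, in which the tool goes at most 50 mm and 8.59 degrees, less where a joint would pass 70% of its speed; a pose out of reach is approached as far as the arm can. A call is refused whole if a number of a shift passes 0.05 or a number of a turn 0.15, either way. A call with a gripper value outside its range is refused whole. "grip" is the opening, from 0 (shut) to 1 (fully open), set as the call begins (left out, the last holds). The fingers move at their own pace and stop on an object; the grip force is fixed at half the most. Time passes only in rows, so rows that do not move let the fingers close. It gives the time, the measured TCP pose, the force, the opening and the grip force at its end, in the units of the state.
- read_state(): the state, without advancing time (a new reading comes with each control period).
- camera(name): name is "scene" or "top" or "wrist"; returns a dict with "img" (480x640x3 uint8, red, green, blue), "fx", "fy", "cx", "cy" (pixels), "extrinsics" (4x4, takes a point from world to camera coordinates). Camera axes: x right, y up, looking along -z (the intrinsics and any distortion apply to the point x, -y, -z); pixel columns grow to the right and rows downward; lengths in m; the calibration is good to about 2 mm. A picture is of the moment at which its call begins. There is no depth.
- close_job(): hands the job in; it is judged then, once.
The state is a dict: "time": time; "joint_pos": joint angles; "joint_vel": joint speeds; "tau": joint torques, N m; "tool_pos": TCP position; "eef_rot": TCP orientation; "contact_force": force on the tool from outside, world axes, zero at the start; "ft_torque": the same for the moment, N m; "grip_width": finger opening in m; "gripper_force": force on a finger pad.
Only numpy, scipy, OpenCV 4.12 (cv2) and the standard library are available. Lean on these libraries where they do the work, as an engineer would, in place of code of your own. Each camera call takes 0.05 s, during which the arm holds its last target. There are 200 camera calls.

### The job

Draw the filter paddle with the blue handle up out of its stand and pass its black blade down through the narrow slot in the top of the small colorimeter, without forcing it. Stop when the middle of the orange band on the blade is level with the colorimeter's top, and finish there with the paddle held motionless in the gripper, so that a reading can be taken; do not let it drop onto its collar. Leave the red-handled paddle in the stand and the specimen cup with the orange lid where it is.

Things in the scene. Friction and masses are not known exactly. Their poses are not given: they have to be found in the camera images.
- blue_handle (a point): Centre of the blue handle of the paddle to use (loose, about 60 g), axes as blue_paddle. Handle 16 mm thick (x), 30 mm wide (y), 44 mm high (z): grip it across its thickness. Under it a collar 20 x 36 mm, 4 mm high, its underside 26 mm below this point. At the start the paddle hangs upright by its collar in a well of the stand.
- blue_paddle: The whole blue-handled paddle, 128 mm long; origin at the blade's tip, z up along the paddle to the handle, x across its thickness, y across its width. A half turn about z makes no difference. Blade: flat, black, 6 mm thick (x), 24 mm wide (y), 80 mm long from tip to collar; handle centre 106 mm above the tip.
- blue_band (a point): Middle of the orange band (20 mm high) round the blade of the blue-handled paddle, on its axis: 46 mm above the blade's tip, 60 mm below the handle's centre.
- blue_tip (a point): Tip (lower end) of the blue-handled paddle's blade, on its axis.
- red_handle (a point): Centre of the handle of a second paddle, alike but with a red handle, in the other well of the stand, 70 mm from the blue one along the stand's length. Which well holds which varies. Handle tops in the stand are 136 mm above the bench: a paddle carried across must clear that. To be left in place.
- stand: Grey stand, fixed to the bench, 44 mm (x) by 130 mm (y) by 88 mm high; origin at the centre of its underside. In its top are two upright wells at y = +35 mm and y = -35 mm, each 9 mm (x) by 27 mm (y). A paddle must be raised at least 82 mm to come clear; the paddles' widths lie along the stand's y.
- colorimeter: Colorimeter: small box, fixed to the bench, 90 x 90 x 90 mm, grey top, white sides with a clear guard window in the front (-x side); origin at the centre of its underside, z up. Hollow; its inner floor is 85 mm below its top. A tall analyser stands some centimetres behind it (+x side); keep the gripper clear of that.
- slot_mouth (a point): Centre of the slot's mouth, mid-top of the colorimeter, level with its flat top (90 mm above the bench); z up. The slot is 8 mm wide along this frame's x and 26 mm long along its y (2 mm more than the blade each way, 1 mm a side), runs straight down through a 20 mm deck and has a 3 mm sloped lead-in all round; a thin black frame is drawn round it.
- cup_centre (a point): Centre (half-way up) of a specimen cup with an orange lid, 52 mm across and 56 mm high, standing loose on the bench; not to be moved.
Not all that is in view belongs to the job. Leave any pink or turquoise look-alike of the blue_paddle alone. Leave any brown look-alike of the stand alone.

How it is judged (in metres and radians):
On the way, in this order (a step that is already met when the one before it is completed fails the run):
1. the blue-handled paddle is drawn up clear of the stand (z of blue_tip in the frame of stand above 0.09 m), for 0.1 s.
2. the tip of its blade is through the mouth of the slot, at least 12 mm down (z of blue_tip in the frame of slot_mouth below -0.012 m and horizontal distance between blue_tip and slot_mouth below 0.005 m), for 0.1 s.
At the end, for the whole second after the job is handed in: Orange band's middle within 10 mm of the colorimeter top's height and 4 mm of the slot centre, tip within 8 mm sideways, tilt under 0.15 rad; paddle still (0.02 m/s), gripped (over 2 N), pressing under 10 N on the colorimeter; red paddle and orange-lidded cup within 20 mm of their places (z of blue_band in the frame of slot_mouth between -0.01 and 0.01 m and horizontal distance between blue_band and slot_mouth below 0.004 m and horizontal distance between blue_tip and slot_mouth below 0.008 m and angle between blue_paddle's own z axis and vertical below 0.15 rad and contact force between the fingers and blue_paddle above 2 N and contact force between blue_paddle and colorimeter below 10 N and linear speed of blue_paddle below 0.02 m/s and distance of each of red_handle, cup_centre from where it was at the start of the episode below 0.02 m); the arm keeps its last pose, push and grip.
It fails at once if the paddle is forced against the colorimeter (over 30 N) (contact force between blue_paddle and colorimeter above 30 N).
It fails at once if the red-handled paddle is pulled from its place or knocked (moved over 30 mm) (distance of red_handle from where it was at the start of the episode above 0.03 m).
It fails at once if the orange-lidded cup is knocked (moved over 30 mm) (distance of cup_centre from where it was at the start of the episode above 0.03 m).
It also fails if it takes over 45 s, if anything falls off the work surface, if the arm or the gripper's body presses on something with over 40 N, if the wrist force passes 120 N, or if a joint passes its speed limit or range.

## Working session

There is one attempt and no reset: what is moved stays moved. The work goes in short steps, Python scripts to look and compute and a tool call to move; the robot and the scene stay as the last step left them, time stands still between calls to the robot, and variables do not carry over. Pictures are saved under pics/ and viewed, at most 10 in all, crops included, and the job is handed in when it is done.

Besides the shell and the picture viewer there is one more tool, called after ">>>" in YAML: its name, and indented under it one key for each argument. drive_tool: Moves the arm, as the interface text tells. Its arguments: {"type":"object","properties":{"increments":{"type":"array"},"grip":{"type":"number"}},"required":["increments"]}

```bash
mkdir -p pics; cat > h.py <<'E'
from workcell import *
import numpy as np, cv2
def snap(n,f):
    c=camera(n); cv2.imwrite('pics/'+f,c['img'][:,:,::-1]); np.savez('pics/'+f+'.npz',**{k:np.array(v) for k,v in c.items()}); return c
def ray(c,u,v,z):
    E=np.array(c['extrinsics']); R=E[:3,:3]; o=-R.T@E[:3,3]
    d=R.T@np.array([(u-c['cx'])/c['fx'],-(v-c['cy'])/c['fy'],-1]); return o+d*(z-o[2])/d[2]
def proj(c,p):
    E=np.array(c['extrinsics']); q=E[:3,:3]@p+E[:3,3]; return c['cx']-c['fx']*q[0]/q[2], c['cy']+c['fy']*q[1]/q[2]
E
python3 - <<'E'
from h import *
a=snap('top','t0.png');b=snap('scene','s0.png')
print([k for k in a]); print(np.round(a['extrinsics'],3),a['fx']); print(np.round(b['extrinsics'],3),b['fx'])
print(read_state())
E
```

```text
['img', 'fx', 'fy', 'cx', 'cy', 'extrinsics']
[[ 0.031 -1.    -0.004 -0.24 ]
 [ 0.979  0.03   0.202 -0.526]
 [-0.202 -0.01   0.979 -1.199]
 [ 0.     0.     0.     1.   ]] 585.1825829862051
[[ 0.634 -0.773  0.005 -0.527]
 [ 0.6    0.496  0.628 -0.262]
 [-0.488 -0.395  0.778 -0.786]
 [ 0.     0.     0.     1.   ]] 467.6643138911137
{'time': 0.1, 'joint_pos': array([-84.14027376,  24.44519771,   4.23314866,  92.04628787,
        -1.9539104 ,  63.64319386,  -3.8430304 ]), 'joint_vel': array([ 0.02111868, -0.19131466,  0.06749108, -0.02577235,  0.05400911,
       -0.13757855,  0.0126811 ]), 'tau': array([ 8.98953702e-03, -9.51541114e+01,  3.77211571e+00, -4.64417624e+01,
        1.97978440e-02,  6.45714928e-03,  5.89852561e-05]), 'tool_pos': array([0.1681107 , 0.65337595, 0.23070924]), 'eef_rot': array([-1.79937709e+02,  4.85707964e-03,  1.65572730e+02]), 'contact_force': array([0.47543282, 0.7158315 , 0.13905014]), 'ft_torque': array([-0.0600345 ,  0.02290261,  0.00308744]), 'gripper_force': 0.0, 'grip_width': 0.08521189961264038}
```

View pics/t0.png

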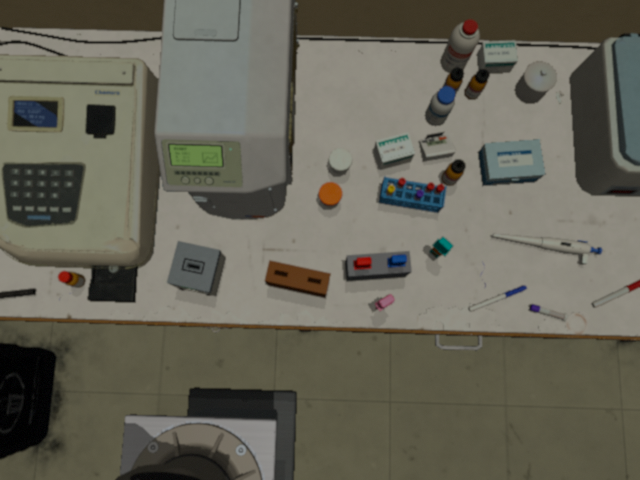

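View pics/s0.png

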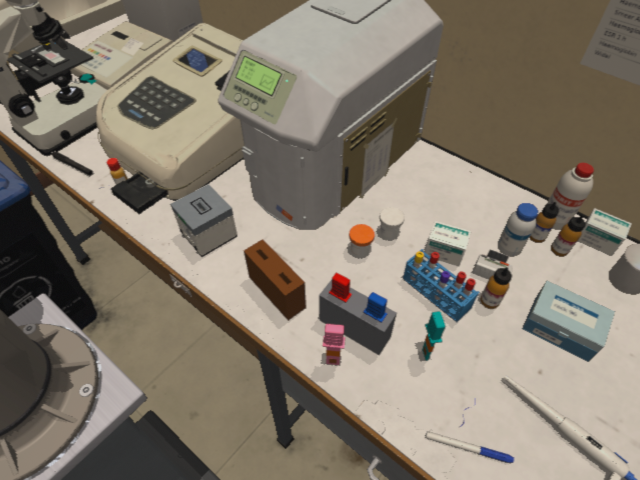

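```bash
cat > m.py <<'E'
from h import *
T={k:v for k,v in np.load('pics/t0.png.npz').items()};S={k:v for k,v in np.load('pics/s0.png.npz').items()}
def blobs(c,lo,hi,roi):
    h=cv2.cvtColor(c['img'],cv2.COLOR_RGB2HSV); m=cv2.inRange(h,np.array(lo),np.array(hi))
    x0,y0,x1,y1=roi; k=np.zeros_like(m); k[y0:y1,x0:x1]=m[y0:y1,x0:x1]
    cs=max(cv2.findContours(k,cv2.RETR_EXTERNAL,cv2.CHAIN_APPROX_NONE)[0],key=cv2.contourArea); return cs
def tri(p,q):
    A=[];b=[]
    for c,(u,v) in((T,p),(S,q)):
        o=-c['extrinsics'][:3,:3].T@c['extrinsics'][:3,3]; d=ray(c,u,v,0)-o; d/=np.linalg.norm(d); P=np.eye(3)-np.outer(d,d);A.append(P);b.append(P@o)
    return np.linalg.lstsq(np.vstack(A),np.hstack(b),rcond=None)[0]
for n,lo,hi,rt,rs in(('blue',(105,150,60),(125,255,255),(380,245,415,275),(360,285,395,325)),('red',(0,180,80),(6,255,255),(345,250,380,275),(325,270,360,305)),('orange',(7,180,80),(16,255,255),(310,175,350,215),(340,220,380,260))):
    a=blobs(T,lo,hi,rt);b=blobs(S,lo,hi,rs); ra=cv2.minAreaRect(a);rb=cv2.minAreaRect(b)
    print(n,ra,rb,tri(ra[0],rb[0]),ray(T,*ra[0],0.125))
# slot: dark frame in top
g=cv2.cvtColor(T['img'],cv2.COLOR_RGB2GRAY); r=(g[240:295,165:225]);m=np.zeros_like(g);m[254:280,178:206]=(g[254:280,178:206]<70)*255
c=max(cv2.findContours(m,cv2.RETR_EXTERNAL,cv2.CHAIN_APPROX_NONE)[0],key=cv2.contourArea)
R=cv2.minAreaRect(c);print(R,ray(T,*R[0],.09)); P=[ray(T,*p,.09)[:2] for p in cv2.boxPoints(R)];print(np.round(P,4))
h=[ray(T,u,v,.088)[:2] for u,v in((345,253),(409,250))];print('stand edge',h)
print('pink',ray(T,383,300,.05),'analyser front', ray(T,165,190,.3),ray(T,240,190,.3))
cr=np.hstack([cv2.resize(T['img'][y:y+60,x:x+80,::-1],None,fx=5,fy=5,interpolation=cv2.INTER_CUBIC) for x,y in((155,236),(340,236))]);cv2.imwrite('pics/crop.png',cr)
E
python3 m.py
```

```text
blue ((398.0, 258.5), (7.0, 14.0), 90.0) ((376.6999816894531, 307.1000061035156), (22.807889938354492, 21.913467407226562), 26.56505012512207) [ 0.4841389  -0.39909887  0.10288214] [ 0.48076256 -0.39643017  0.125     ]
red ((363.1188049316406, 261.1881408691406), (7.363275527954102, 14.328536033630371), 84.2894058227539) ((340.9000244140625, 287.20001220703125), (23.255107879638672, 21.0190372467041), 26.56505012512207) [ 0.47652346 -0.32836564  0.10393844] [ 0.47321007 -0.32685992  0.125     ]
orange ((329.5, 193.5), (21.0, 21.0), 90.0) ((361.5, 235.0), (20.0, 23.0), 90.0) [ 0.63509649 -0.25848117  0.0451872 ] [ 0.61131776 -0.25625882  0.125     ]
((192.7692413330078, 265.6538391113281), (21.376659393310547, 12.74754810333252), 11.309932708740234) [0.4591192  0.02024999 0.09      ]
[[ 4.498e-01  4.370e-02]
 [ 4.759e-01  4.050e-02]
 [ 4.685e-01 -3.300e-03]
 [ 4.424e-01  1.000e-04]]
stand edge [array([ 0.49537294, -0.29212901]), array([ 0.50568014, -0.42428118])]
pink [ 0.40452357 -0.37556261  0.05      ] analyser front [0.55898981 0.03295897 0.3       ] [ 0.56288976 -0.09748883  0.3       ]
```

View pics/crop.png

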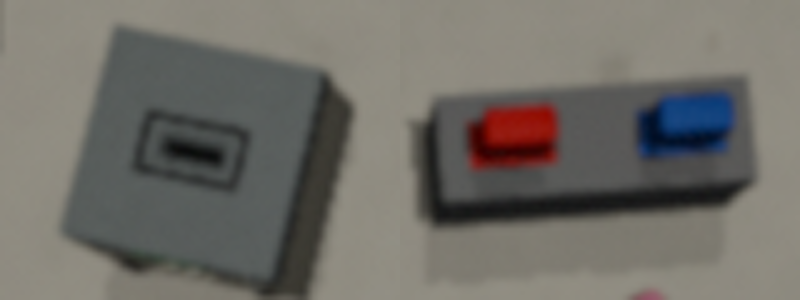

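The top crop shows the slot frame centred near (192,266) and the stand's handles at red (363,261) and blue (398,258). I'll square the tool up first and then travel.

>>> drive_tool:
  increments:
    - [[0,0,-0.005],0.11]
    - [[0,0,-0.005],0.11]
    - [[0,0,-0.005],0.11]
    - [[0,0,-0.005],0.11]
    - [[0,0,-0.005],0.11]
    - [[0,0,-0.005],0.11]
    - [[0,0,-0.005],0.11]
    - [[0,0,-0.005],0.11]
    - [[0,0,-0.005],0.11]
    - [[0,0,-0.005],0.11]
    - [[0,0,0],0.11]
    - [[0,0,0],0.11]
  grip: 1

```text
time: 1.3
tool_pos: [0.1681, 0.6536, 0.2811]
eef_rot: [-180.0, 0.0, 89.7]
contact_force: [-0.2, -0.8, 0.2]
grip_width: 0.0857
gripper_force: 0.0
```

>>> drive_tool:
  increments:
    - [[-0.03,0.014,0],0]
    - [[-0.03,0.014,0],0]
    - [[-0.03,0.014,0],0]
    - [[-0.03,0.014,0],0]
    - [[-0.03,0.014,0],0]
    - [[-0.03,0.014,0],0]
    - [[-0.03,0.014,0],0]
    - [[-0.03,0.014,0],0]
    - [[-0.03,0.014,0],0]
    - [[-0.03,0.014,0],0]
    - [[0,0,0],0]

```text
time: 2.4
tool_pos: [0.3096, 0.3499, 0.2814]
eef_rot: [-180.0, 0.0, 89.7]
contact_force: [-0.0, 0.7, 0.3]
grip_width: 0.0853
gripper_force: 0.0
```

>>> drive_tool:
  increments:
    - [[-0.03,0.012,0],0]
    - [[-0.03,0.012,0],0]
    - [[-0.03,0.012,0],0]
    - [[-0.03,0.012,0],0]
    - [[-0.03,0.012,0],0]
    - [[-0.03,0.012,0],0]
    - [[-0.03,0.012,0],0]
    - [[-0.03,0.012,0],0]
    - [[-0.03,0.012,0],0]
    - [[-0.03,0.012,0],0]
    - [[-0.03,0.012,0],0]
    - [[0,0,0],0]

```text
time: 3.6
tool_pos: [0.4405, 0.0203, 0.2815]
eef_rot: [180.0, 0.0, 89.7]
contact_force: [-0.8, 0.2, 0.3]
grip_width: 0.0853
gripper_force: 0.0
```

```bash
python3 - <<'E'
from h import *
a=snap('wrist','w0.png')
print(read_state()['tool_pos'],np.round(a['extrinsics'],3),a['fx'],proj(a,np.array([.459,.02,.09])))
E
```

```text
[0.43985757 0.02222066 0.28133951] [[ 1.    -0.005  0.    -0.439]
 [ 0.005  0.962 -0.273  0.028]
 [ 0.001  0.273  0.962 -0.434]
 [ 0.     0.     0.     1.   ]] 344.0876094699515 (np.float64(336.0136041648411), np.float64(211.45681844935515))
```

View pics/w0.png

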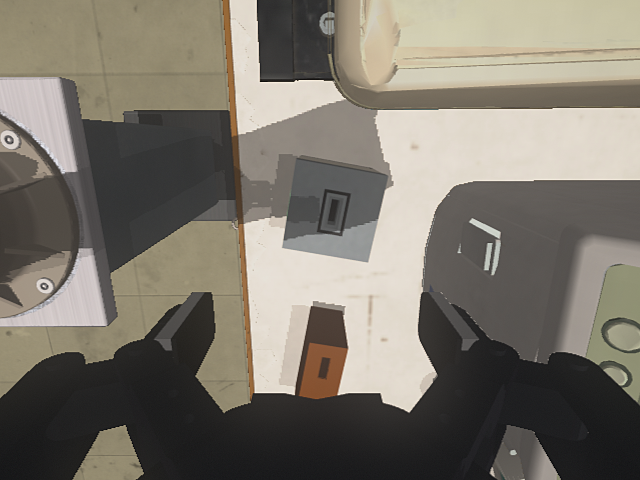

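The wrist view shows the slot frame centred near (333,212), tilted with the box, and the brown decoy below it at (322,365). I'll measure the slot from this view.

```bash
cat > slot.py <<'E'
from h import *
import sys
def slot(c,u,v,r=32,th=75):
    g=cv2.cvtColor(c['img'],cv2.COLOR_RGB2GRAY); m=np.zeros_like(g); u,v=int(u),int(v)
    m[v-r:v+r,u-r:u+r]=(g[v-r:v+r,u-r:u+r]<th)*255
    for k in cv2.findContours(m,cv2.RETR_CCOMP,cv2.CHAIN_APPROX_NONE)[0]:
        if cv2.contourArea(k)<60: continue
        P=np.array([ray(c,*p[0],.09)[:2] for p in k],np.float32)*1000
        R=cv2.minAreaRect(P); print(cv2.contourArea(k),cv2.minAreaRect(k)[0],np.round(R[0],1),np.round(R[1],1),round(R[2],1))
if __name__=='__main__':
    c=dict(np.load('pics/w0.png.npz'))
    for th in (50,70,90): print(th);slot(c,333,212,th=th)
    # box top edges by colour
    g=c['img'].astype(int); print(g[170,330],g[250,330],g[212,333],g[195,330],g[230,310])
E
python3 slot.py
```

```text
50
92.0 (332.6153869628906, 209.92308044433594) [455.6  21.5] [21.3  5.5] 79.4
68.5 (333.2120056152344, 212.08399963378906) [456.1  19.1] [42.6 24.7] 79.8
70
157.5 (332.6571350097656, 211.30848693847656) [455.7  20. ] [25.3  7.7] 78.0
1063.0 (333.3584899902344, 212.25469970703125) [456.2  19. ] [44.  25.9] 79.6
834.5 (333.171142578125, 213.0301971435547) [456.3  18. ] [41.7 23. ] 80.3
90
400.0 (333.2000427246094, 212.8999786376953) [456.3  18.3] [33.5 14.1] 80.7
1584.5 (323.0880126953125, 210.5159912109375) [446.   20.6] [45.3 47.7] 79.4
760.0 (333.1351318359375, 212.68917846679688) [456.4  18.4] [39.8 21.7] 80.3
[92 93 94] [152 153 152] [49 46 45] [92 93 92] [93 92 92]
```

>>> drive_tool:
  increments:
    - [[-0.035,0.0,0],0]
    - [[-0.035,0.0,0],0]
    - [[-0.035,0.004,0],0]
    - [[-0.035,0.004,0],0]
    - [[-0.035,0.004,0],0]
    - [[-0.035,0.005,0],0]
    - [[-0.035,0.005,0],0]
    - [[-0.035,0.005,0],0]
    - [[-0.035,0.005,0],0]
    - [[-0.035,0.005,0],0]
    - [[-0.035,0.005,0],0]
    - [[-0.035,0,0],0]

```text
time: 4.85
tool_pos: [0.4808, -0.3841, 0.281]
eef_rot: [-179.9, -0.0, 90.0]
contact_force: [-0.2, 0.6, 0.3]
grip_width: 0.0852
gripper_force: 0.0
```

>>> drive_tool:
  increments:
    - [[0,0,0.02],-0.09]
    - [[0,0,0.02],0]
    - [[0,0,0],0]

```text
time: 5.15
tool_pos: [0.4793, -0.3823, 0.2395]
eef_rot: [-179.8, -0.1, 95.1]
contact_force: [0.1, 0.5, 0.2]
grip_width: 0.0854
gripper_force: 0.0
```

```bash
python3 - <<'E'
from h import *
a=snap('wrist','w1.png'); h=cv2.cvtColor(a['img'],cv2.COLOR_RGB2HSV)
print(read_state()['tool_pos'],proj(a,np.array([.482,-.398,.136])))
for n,lo,hi in(('b',(105,150,40),(125,255,255)),('r',(0,180,60),(6,255,255))):
    m=cv2.inRange(h,lo,hi)
    for k in sorted(cv2.findContours(m,cv2.RETR_EXTERNAL,cv2.CHAIN_APPROX_NONE)[0],key=cv2.contourArea)[-3:]:
        print(n,cv2.contourArea(k),cv2.boundingRect(k))
E
```

```text
[ 0.47964069 -0.38285763  0.24112291] (np.float64(319.98214677185865), np.float64(255.82111823493798))
b 0.0 (305, 270, 1, 1)
b 0.0 (495, 250, 1, 1)
b 0.0 (497, 234, 1, 1)
r 58.5 (477, 320, 11, 12)
r 68.0 (496, 261, 16, 15)
r 850.5 (302, 136, 23, 46)
```

View pics/w1.png

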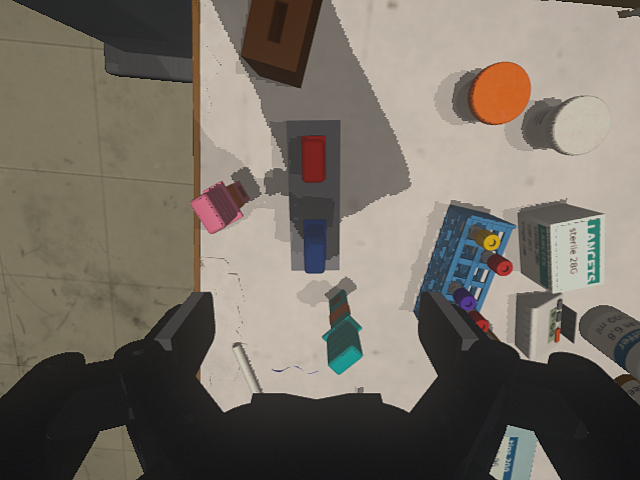

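The wrist view shows the blue handle from about (305,220) to (325,272), in shadow, with the stand's edges vertical, so the yaw of 95° is right. I'll measure the handle's top and check the clearance to the pink one.

```bash
cat > b.py <<'E'
from h import *
c=dict(np.load('pics/w1.png.npz')); h=cv2.cvtColor(c['img'],cv2.COLOR_RGB2HSV).astype(int); g=c['img'].astype(int)
m=((g[:,:,2]-g[:,:,0]>25)&(g[:,:,2]-g[:,:,1]>15)).astype(np.uint8)*255; k=np.zeros_like(m);k[205:285,295:335]=m[205:285,295:335]
print(cv2.boundingRect(k)); 
for r in range(215,278,4):
    x=np.where(k[r])[0]; print(r,(x.min(),x.max()) if len(x) else 0, g[r,315])
from scipy import ndimage
for (u,v,z) in((315,260,.136),(305,260,.136),(325,260,.136),(302,160,.136),(313.5,159,.136)): print(u,v,ray(c,u,v,z))
E
python3 b.py; python3 - <<'E'
import sys; sys.path.insert(0,'.')
import os; os.chdir('.')
src=open('m.py').read().split('for n,lo')[0]; exec(src)
print('pink',tri((383,300),(334,335)),'turq',tri((443,245),(435,325)))
E
```

```text
(304, 220, 22, 53)
215 0 [60 59 57]
219 0 [47 50 61]
223 (np.int64(304), np.int64(325)) [43 52 81]
227 (np.int64(304), np.int64(325)) [44 49 68]
231 (np.int64(304), np.int64(325)) [43 49 69]
235 (np.int64(304), np.int64(325)) [45 51 69]
239 (np.int64(304), np.int64(325)) [47 54 79]
243 (np.int64(304), np.int64(325)) [46 53 78]
247 (np.int64(304), np.int64(325)) [47 62 98]
251 (np.int64(304), np.int64(325)) [47 62 99]
255 (np.int64(304), np.int64(325)) [ 49  63 100]
259 (np.int64(305), np.int64(324)) [49 63 99]
263 (np.int64(305), np.int64(324)) [ 50  63 100]
267 (np.int64(305), np.int64(324)) [ 51  63 100]
271 (np.int64(306), np.int64(323)) [48 60 97]
275 0 [200 189 174]
315 260 [ 0.47853719 -0.40168444  0.136     ]
305 260 [ 0.47096158 -0.40237584  0.136     ]
325 260 [ 0.48611122 -0.40099318  0.136     ]
302 160 [ 0.46284481 -0.32844113  0.136     ]
313.5 159 [ 0.47082737 -0.32703222  0.136     ]
pink [ 0.4013498  -0.37161802  0.09138395] turq [ 0.51554503 -0.49161681  0.10376516]
```

>>> drive_tool:
  increments:
    - [[-0.009,-0.001,0],0]
    - [[-0.0085,0,0],0]
    - [[0,0,0.02],0]
    - [[0,0,0.02],0]
    - [[0,0,0.02],0]
    - [[0,0,0.02],0]
    - [[0,0,0.02],0]
    - [[0,0,0.02],0]
    - [[0,0,0.015],0]
    - [[0,0,0.008],0]
    - [[0,0,0],0]
  grip: 0.5

```text
time: 6.3
tool_pos: [0.4798, -0.4019, 0.0987]
eef_rot: [-180.0, 0.0, 95.1]
contact_force: [-0.2, -0.7, 0.5]
grip_width: 0.0426
gripper_force: 0.0
```

```bash
python3 - <<'E'
from h import *
a=snap('wrist','w2.png'); print(read_state()['tool_pos'],read_state()['contact_force'])
E
```

```text
[ 0.48005536 -0.4021296   0.09948198] [-0.21084542 -1.1094976   0.79350062]
```

View pics/w2.png

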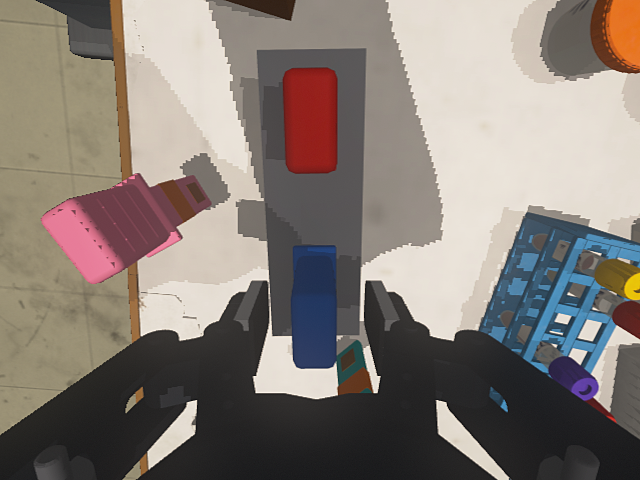

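The handle (columns 292–336) sits between the fingers (265 and 368), within about 1 mm of centre. I'll close on it.

>>> drive_tool:
  increments:
    - [[0,-0.001,0],0]
    - [[0,0,0],0]
    - [[0,0,0],0]
    - [[0,0,0],0]
    - [[0,0,0],0]
    - [[0,0,0],0]
  grip: 0

```text
time: 6.95
tool_pos: [0.4792, -0.4023, 0.1001]
eef_rot: [179.9, 0.1, 95.1]
contact_force: [-1.5, 0.9, 7.8]
grip_width: 0.0152
gripper_force: 58.6
```

>>> drive_tool:
  increments:
    - [[0,0,-0.005],0]
    - [[0,0,-0.01],0]
    - [[0,0,-0.015],0]
    - [[0,0,-0.015],0]
    - [[0,0,-0.015],0]
    - [[0,0,-0.015],0]
    - [[0,0,-0.015],0]
    - [[0,0,-0.015],0]
    - [[0,0,-0.015],0]
    - [[0,0,-0.01],0]
    - [[0,0,-0.005],0]
    - [[0,0,0],0]

```text
time: 8.15
tool_pos: [0.4791, -0.4018, 0.2347]
eef_rot: [180.0, 0.0, 95.1]
contact_force: [0.5, -0.1, -0.8]
grip_width: 0.0153
gripper_force: 58.5
```

>>> drive_tool:
  increments:
    - [[0,0,-0.01],0.066]
    - [[0,0,-0.01],0.066]
    - [[0,0,-0.01],0.066]
    - [[0,0,0],0.066]
    - [[0,0,0],0]

```text
time: 8.65
tool_pos: [0.4789, -0.4015, 0.2636]
eef_rot: [-180.0, 0.0, 79.9]
contact_force: [0.2, -0.5, -1.4]
grip_width: 0.0147
gripper_force: 58.4
```

>>> drive_tool:
  increments:
    - [[0.015,-0.003,0],0]
    - [[0.03,-0.007,0],0]
    - [[0.038,-0.009,0],0]
    - [[0.042,-0.01,0],0]
    - [[0.042,-0.01,0],0]
    - [[0.042,-0.01,0],0]
    - [[0.042,-0.01,0],0]
    - [[0.042,-0.01,0],0]
    - [[0.042,-0.01,0],0]
    - [[0.038,-0.009,0],0]
    - [[0.025,-0.005,0],0]
    - [[0.013,-0.002,0],0]

```text
time: 9.85
tool_pos: [0.4597, -0.0112, 0.2649]
eef_rot: [-180.0, -0.0, 80.3]
contact_force: [0.8, -0.3, -1.1]
grip_width: 0.0156
gripper_force: 58.5
```

>>> drive_tool:
  increments:
    - [[0,0,0.01],0]
    - [[0,0,0.01],0]
    - [[0,0,0.01],0]
    - [[0,0,0.01],0]
    - [[0,0,0],0]
    - [[0,0,0],0]

```text
time: 10.45
tool_pos: [0.46, -0.0153, 0.2251]
eef_rot: [180.0, 0.2, 79.8]
contact_force: [0.2, -0.5, -0.7]
grip_width: 0.0152
gripper_force: 58.5
```

```bash
python3 - <<'E'
from h import *
import numpy as np
w=snap('wrist','w3.png');t=snap('top','t3.png');s=snap('scene','s3.png')
print(read_state()['tool_pos'],read_state()['eef_rot'])
def cr(c,u,v,hw,hh,f): return cv2.resize(c['img'][v-hh:v+hh,u-hw:u+hw,::-1],None,fx=f,fy=f,interpolation=cv2.INTER_CUBIC)
A=w['img'][:,:,::-1][60:460,100:500]; B=cr(s,203,205,50,50,4); cv2.imwrite('pics/c3.png',np.hstack([A,B]))
E
```

```text
[ 0.46031081 -0.01442264  0.22547915] [1.79958349e+02 5.37111947e-02 7.98972849e+01]
```

View pics/c3.png

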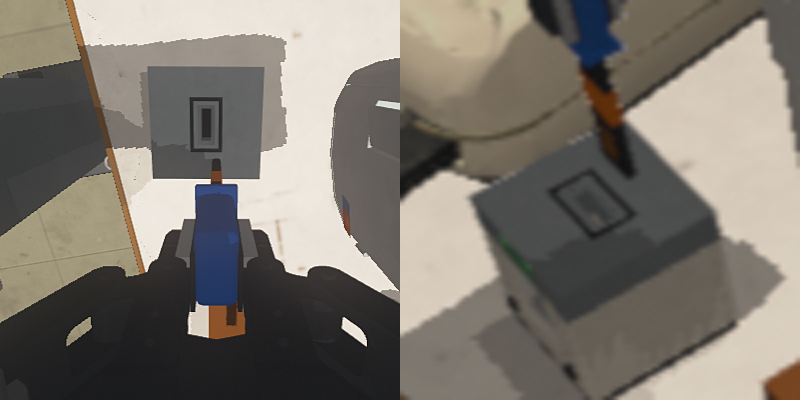

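The wrist crop shows the slot, aligned with the image, at about (306,184) in the full frame. The blade tip is near (316,222), 33 mm short in y. Next I'll measure the tip against the slot.

```bash
python3 - <<'E'
from slot import *
c=dict(np.load('pics/w3.png.npz')); g=cv2.cvtColor(c['img'],cv2.COLOR_RGB2GRAY)
slot(c,306,184,r=32,th=70)
print(g[214:250:2,306:328])
for u,v in((316,221),(316,241)): print(ray(c,u,v,.133))
E
```

```text
253.5 (306.0, 183.5) [456.8  19.5] [24.9  8. ] 79.9
1672.0 (305.5, 184.0) [456.   18.9] [43.4 25.5] 79.9
1282.5 (305.5, 184.5) [456.1  18.5] [39.5 21.8] 80.0
[[ 99  99 100 100  99 100  99  98  99  99 100 100  99 100 101 103 101 100
  100 100 100 101]
 [ 99  99  99  99  99  99  99  98  98  99 100 101 100 100 100 102 101 100
   99  99  99 101]
 [102 102 102 101 103  98  96  97  69  72  72  70  76  95 106 103 100 100
   99 100 100 100]
 [ 82  81  81  81  81  81  63  42  44  45  45  46  44  41  71 107 102 100
  100 100  99 100]
 [ 81  82  82  81  83  77  47  45  47  47  46  46  47  44  61  93 101 101
   99 100 100 100]
 [ 82  81  81  81  84  76  49  47  46  48  47  47  47  44  61  93 103 100
  100 101 100 101]
 [ 83  82  81  83  85  77  48  46  48  48  48  48  47  45  54  84 103 100
  100 101 101  99]
 [ 83  82  82  83  85  76  43  47  48  47  49  48  48  47  54  83 105 102
  101  99 101  99]
 [ 83  83  83  84  82  69  41  42  45  44  45  45  44  43  47  79 107 103
  102 100 101 100]
 [ 82  84  83  84  82  76  76  77  77  77  76  77  76  76  76  83  99 102
  102 101 101 101]
 [ 83  84  84  83  82  76  75  75  75  77  75  77  76  77  75  82 100 104
  102 101 101 100]
 [ 83  83  83  83  82  74  77  76  75  75  76  76  76  76  74  79  93 103
  100  99 101 100]
 [ 59  58  58  62  67  69  74  75  76  76  76  76  76  76  73  72  80  84
   80  80  80  80]
 [239 239 240 240 191  63  81  86  86  85  86  86  85  85  79  91 187 245
  236 234 235 234]
 [236 236 240 240 188  52  43  48  49  48  48  49  48  47  41  88 201 251
  242 240 241 240]
 [ 92  92  93  93  75  53  60  61  62  62  61  63  61  62  59  58  67  78
   76  75  74  75]
 [ 73  73  72  71  73  74  75  74  74  74  74  74  73  74  73  73  74  73
   73  73  72  73]
 [ 76  76  76  76  75  75  76  76  76  77  76  77  76  77  77  77  77  77
   77  78  77  78]]
[ 0.46105063 -0.00224047  0.133     ]
[ 0.45847038 -0.0166822   0.133     ]
```

>>> drive_tool:
  increments:
    - [[0.01,-0.003,0],0]
    - [[0.01,-0.003,0],0]
    - [[0.01,-0.002,0],0]
    - [[0,0,0],0]
    - [[0,0,0.008],0]
    - [[0,0,0.008],0]
    - [[0,0,0.008],0]
    - [[0,0,0.007],0]
    - [[0,0,0],0]
    - [[0,0,0],0]

```text
time: 11.6
tool_pos: [0.4574, 0.0162, 0.194]
eef_rot: [180.0, 0.1, 79.9]
contact_force: [0.7, 0.2, -1.2]
grip_width: 0.0152
gripper_force: 58.5
```

```bash
python3 - <<'E'
from slot import *
w=snap('wrist','w4.png');s=snap('scene','s4.png');t=snap('top','t4.png')
print(read_state()['tool_pos'],read_state()['eef_rot'])
A=cv2.resize(w['img'][110:310,220:420,::-1],None,fx=2,fy=2,interpolation=cv2.INTER_CUBIC);B=cv2.resize(s['img'][145:245,153:253,::-1],None,fx=4,fy=4,interpolation=cv2.INTER_CUBIC);cv2.imwrite('pics/c4.png',np.hstack([A,B]))
for p in((.4563,.0189,.09),(.4563+.0021,.0189+.0118,.102)): print(proj(w,np.array(p)))
E
```

```text
[0.45763338 0.01669117 0.19428698] [1.79965856e+02 6.30646598e-02 7.98932411e+01]
(np.float64(315.6288036396525), np.float64(231.33927883976537))
(np.float64(315.5896002031855), np.float64(219.29230858543983))
```

View pics/c4.png

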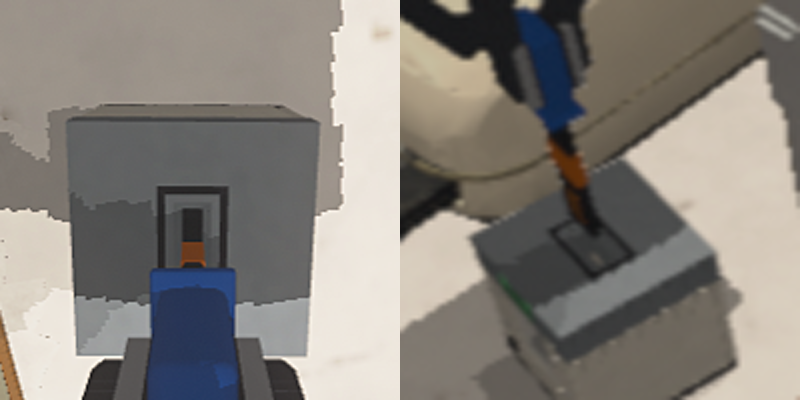

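The wrist crop shows the blade (columns 183–203) centred in the frame (158–228). I'll check the long direction with the scene view and pixel values.

```bash
python3 - <<'E'
from slot import *
w=dict(np.load('pics/w4.png.npz'));s=dict(np.load('pics/s4.png.npz'))
g=cv2.cvtColor(w['img'],cv2.COLOR_RGB2GRAY); print(g[204:236,306:326:1])
ux=np.array([.174,.985,0]);uy=np.array([.985,-.174,0]);c=np.array([.4563,.0189,.09])
print('slot end',proj(w,c+.013*ux),'leadin',proj(w,c+.016*ux),'deep',proj(w,c+.013*ux-[0,0,.02]))
for a in(-12,12):
  for b in(-3,3): print('scene tip',a,b,proj(s,c+[0,0,.012]+a*.001*ux+b*.001*uy))
gs=cv2.cvtColor(s['img'],cv2.COLOR_RGB2GRAY); print(gs[188:214,192:212])
for a in(-20,20):
  for b in(-12,12): print('scene frame',a,b,proj(s,c+a*.001*ux+b*.001*uy))
E
```

```text
[[ 40  40  40  39  39  40  40  39  40  39  40  39  40  41  39  40  40  40
   41  41]
 [ 42  39  41  41  41  40  41  42  40  41  40  41  42  42  42  42  42  42
   41  43]
 [ 36  36  36  35  37  35  36  36  36  37  36  36  36  37  37  36  35  36
   37  37]
 [ 83  82  82  83  82  82  82  82  82  82  82  83  83  82  83  83  83  83
   83  83]
 [ 99  99  98  99  99  98  98  98  99  98  99  99  99  99  98  99  99  98
   99  99]
 [ 96  96  97  97  97  96  97  97  97  98  97  98  98  97  98  97  99  99
   99  99]
 [ 96  97  97  97  97  97  98  96  98  98  98  98  98  98  98  98 100  99
  100  99]
 [ 95  90  90  90  91  90  89  89  90  90  90  90  90  89  88  88  89  89
   89  91]
 [ 93  87  87  87  88  89  89  89  88  89  89  88  87  88  87  86  85  84
   83  88]
 [ 93  87  88  91  91  92  93  95  94  94  94  93  92  91  88  86  83  82
   82  88]
 [ 94  87  89  91  86  60  47  48  49  52  51  50  50  53  63  72  86  84
   84  87]
 [ 96  89  84  73  68  45  33  37  38  38  38  37  37  36  40  63  87  80
   75  89]
 [ 75  71  72  73  67  46  36  39  39  39  38  39  38  38  39  63  87  83
   82 
[... 3999 characters left out ...]
 58  58  51  40
   42  69]
 [ 61  61  60  60  50  34  38  52  59  65  75  70  57  55  50  41  48  65
   79 104]
 [ 61  61  61  60  59  49  34  39  52  58  62  61  51  39  37  56  94 120
  124 126]
 [ 60  60  60  61  60  59  48  31  39  51  50  41  44  52  69 103 124 128
  127 129]
 [ 60  60  60  60  60  60  56  42  29  27  35  57  93 106 107 125 129 128
  128 129]]
scene frame -20 -12 (np.float64(199.43840769598535), np.float64(214.55523371930477))
scene frame -20 12 (np.float64(209.7986519643718), np.float64(208.85265668980367))
scene frame 20 -12 (np.float64(189.10575767339677), np.float64(203.4905414737954))
scene frame 20 12 (np.float64(199.3676188896863), np.float64(198.01459808296173))
```

```bash
python3 - <<'E'
from slot import *
w=dict(np.load('pics/w4.png.npz'))
ux=np.array([.174,.985,0]);c=np.array([.4563,.0189,.09])
for k in(-2,0,2): print(k,proj(w,c+(.012+k*.001)*ux+[0,0,.012+.036]),proj(w,c+(.012+k*.001)*ux+[0,0,.012+.056]))
h=cv2.cvtColor(w['img'],cv2.COLOR_RGB2HSV); print(h[226:246,316])
E
```

```text
-2 (np.float64(315.46686454724266), np.float64(236.06328322755144)) (np.float64(315.3907280790864), np.float64(246.08243343337145))
0 (np.float64(315.4599695030067), np.float64(232.85960868768004)) (np.float64(315.3829020714259), np.float64(242.57953484129237))
2 (np.float64(315.4530376249594), np.float64(229.63881989307532)) (np.float64(315.3750299552245), np.float64(239.05599819842251))
[[  0   7  38]
 [  0   7  37]
 [  0  13  39]
 [120   7  38]
 [103  78  39]
 [ 11 187 112]
 [ 11 185 109]
 [ 12 185 106]
 [ 12 180 106]
 [ 11 183 107]
 [ 11 178 106]
 [ 11 182 105]
 [ 11 180 105]
 [ 11 177 105]
 [ 11 198 129]
 [176  43  47]
 [105  26  39]
 [ 17  57  40]
 [111 144  85]
 [111 146  94]]
```

>>> drive_tool:
  increments:
    - [[-0.001,0,0.003],0]
    - [[0,0,0.003],0]
    - [[0,0,0.003],0]
    - [[0,0,0.003],0]
    - [[0,0,0.003],0]
    - [[0,0,0],0]

```text
time: 12.35
tool_pos: [0.4571, 0.0156, 0.1786]
eef_rot: [-180.0, 0.1, 79.9]
contact_force: [-0.1, 0.7, -1.8]
grip_width: 0.015
gripper_force: 58.5
```

>>> drive_tool:
  increments:
    - [[0,0,0.003],0]
    - [[0,0,0.003],0]
    - [[0,0,0],0]

```text
time: 12.65
tool_pos: [0.4571, 0.0156, 0.1727]
eef_rot: [-180.0, 0.1, 79.9]
contact_force: [0.1, -0.5, -0.8]
grip_width: 0.0151
gripper_force: 58.5
```

>>> drive_tool:
  increments:
    - [[0,0,0.003],0]
    - [[0,0,0.003],0]
    - [[0,0,0.003],0]
    - [[0,0,0.003],0]
    - [[0,0,0],0]

```text
time: 13.15
tool_pos: [0.457, 0.0156, 0.1606]
eef_rot: [-180.0, 0.1, 79.9]
contact_force: [-0.0, -0.1, -0.7]
grip_width: 0.0153
gripper_force: 58.5
```

>>> drive_tool:
  increments:
    - [[0,0,0.004],0]
    - [[0,0,0.004],0]
    - [[0,0,0.004],0]
    - [[0,0,0.004],0]
    - [[0,0,0],0]

```text
time: 13.65
tool_pos: [0.457, 0.0156, 0.1445]
eef_rot: [-180.0, 0.1, 79.9]
contact_force: [-0.3, -0.5, -0.8]
grip_width: 0.0153
gripper_force: 58.5
```

>>> drive_tool:
  increments:
    - [[0,0,0.004],0]
    - [[0,0,0.004],0]
    - [[0,0,0],0]
    - [[0,0,0],0]

```text
time: 14.05
tool_pos: [0.4572, 0.0156, 0.137]
eef_rot: [180.0, 0.1, 79.9]
contact_force: [0.9, 0.9, -0.8]
grip_width: 0.0153
gripper_force: 58.5
```

```bash
python3 - <<'E'
from slot import *
w=snap('wrist','w5.png');s=snap('scene','s5.png')
st=read_state(); print(st['tool_pos'],st['eef_rot'],st['contact_force'],st['gripper_force'])
A=cv2.resize(w['img'][150:350,220:420,::-1],None,fx=2,fy=2,interpolation=cv2.INTER_CUBIC);B=cv2.resize(s['img'][165:225,170:230,::-1],(400,400),interpolation=cv2.INTER_CUBIC);cv2.imwrite('pics/c5.png',np.hstack([A,B]))
E
```

```text
[0.45728619 0.01566534 0.13708394] [1.79985079e+02 8.01351387e-02 7.99038949e+01] [ 0.00769546 -0.77317467 -0.76105279] 58.49200129508972
```

View pics/c5.png

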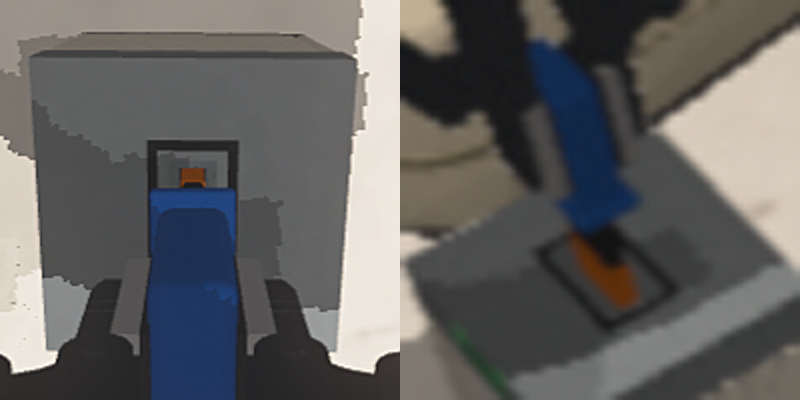

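The blade is in the slot with the orange band entering, visible at full-frame rows of about 234–242. I'll check the band's height from its upper edge.

```bash
python3 - <<'E'
from slot import *
w=dict(np.load('pics/w5.png.npz'));s=dict(np.load('pics/s5.png.npz'))
ux=np.array([.174,.985,0]);uy=np.array([.985,-.174,0]);c=np.array([.4563,.0189,.09])
h=cv2.cvtColor(w['img'],cv2.COLOR_RGB2HSV); print(h[222:246,316].tolist())
for y in (.012,.013): print([ [round(float(v),1) for v in proj(w,c+y*ux+[0,0,k])] for k in(-.003,0,.005,.01,.015,.034)])
hs=cv2.cvtColor(s['img'],cv2.COLOR_RGB2HSV); m=cv2.inRange(hs,(5,150,50),(18,255,255))[165:225,170:230]
ys,xs=np.where(m);print('scene band')
for x in sorted(set(xs)): print(x+170,ys[xs==x].min()+165,ys[xs==x].max()+165)
for k in(-.003,0,.01): print(k,[[round(float(v),1) for v in proj(s,c+a*ux-.003*uy+[0,0,k])] for a in(-.012,.012)])
E
```

```text
[[135, 13, 39], [150, 7, 39], [135, 15, 33], [150, 8, 63], [110, 8, 100], [90, 5, 98], [110, 8, 98], [100, 8, 98], [100, 8, 92], [113, 11, 89], [102, 14, 90], [100, 42, 91], [10, 185, 106], [12, 204, 106], [12, 198, 103], [12, 196, 104], [12, 198, 102], [12, 196, 104], [12, 211, 128], [0, 59, 43], [102, 43, 30], [114, 34, 37], [110, 164, 84], [110, 172, 95]]
[[315.6, 234.5], [315.6, 236.0], [315.6, 238.4], [315.6, 240.9], [315.6, 243.6], [315.5, 255.3]]
[[315.6, 232.9], [315.6, 234.3], [315.6, 236.7], [315.6, 239.2], [315.6, 241.8], [315.5, 253.3]]
scene band
196 200 202
197 201 204
198 202 206
199 203 207
200 204 208
201 205 209
202 205 210
203 205 210
204 206 210
-0.003 [[201.5, 211.2], [195.3, 204.6]]
0 [[201.2, 210.2], [195.0, 203.6]]
0.01 [[200.2, 206.7], [194.0, 200.1]]
```

>>> drive_tool:
  increments:
    - [[0,0,0.0015],0]
    - [[0,0,0],0]
    - [[0,0,0],0]
    - [[0,0,0],0]
    - [[0,0,0],0]
    - [[0,0,0],0]

```text
time: 14.75
tool_pos: [0.4572, 0.0156, 0.1355]
eef_rot: [180.0, 0.1, 79.9]
contact_force: [0.2, -0.6, -1.0]
grip_width: 0.0153
gripper_force: 58.5
```

```bash
python3 - <<'E'
from h import *
st=read_state(); print(st['tool_pos'],st['contact_force'],st['gripper_force']); print(close_job())
E
```

```text
[0.45724706 0.01564315 0.13552902] [ 0.1720903  -0.62460364 -0.99576913] 58.48229706287384
the job is handed in; nothing more can be done
None
```

I handed the job in at about 15 s with the blue paddle held still in the slot. By my estimate the middle of the orange band is within about 2 mm of the colorimeter's top, and I felt no noticeable contact force on the way in. `close_job()` gave no verdict.

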